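# Switch off the stirrer place that was left on

## Robot

A 6-joint arm with a two-finger parallel gripper is mounted at the origin on the work surface. World frame = base frame: x ahead of the robot, y to its left, z up, the work surface at z = 0. Lengths are in m, angles in rad, forces in N, time in s.
With the tool pointing down it reaches from about 0.25 to 0.8 m from the base axis. Payload 3.9 kg.
Tool frame: the origin (TCP) lies midway between the tips of the shut fingers; the grasp point (between the pads) lies 19 mm behind it; z points along the fingers, y is the line along which they close (so a half turn about z gives the same grasp; the last joint's range is limited). The gripper opens to 85 mm and grips with 20 to 120 N. Pads are 22 mm wide; open, the fingers measure 114 mm over their backs; the gripper's body (76 mm by 85 mm) begins 54 mm behind the grasp point. The pads swing forward as they close: fully open they stand 13 mm farther back than shut.
Start: joints at [1.233, 0.26, -0.138, 1.173, 0, 1.571], TCP at [0.174, 0.495, 0.231] pointing down, gripper open.
Joint ranges: [-2.78, 2.78], [-0.83, 1.72], [-1.28, 1.37], [-1.9, 2.12], [-1.57, 1.48], [-3.14, 3.14]. Speed limits (rad/s): [2.57, 2.57, 3.14, 3.14, 3.14, 3.14].

## Interface

Orientations are given as a unit quaternion [x, y, z, w].
In Python, from cell import env gives the robot as it stands.
- The arm moves only by the tool step_arm, never from a script. Its argument "rows" is one flat list of numbers, 4 for each row, row after row: the shift along the tool's x, y, z in mm, then the turn about the tool's z in degrees. In form: [dx, dy, dz, spin, dx, dy, dz, spin, ...]. A call has 1 to 10 rows; each row shifts and turns the commanded pose from where the row before left it, along the tool's axes as they then stand; what a row does not reach is not made up. A row lasts 1/12 s, in which the tool goes at most 41.7 mm and 7.16 degrees, less where a joint would pass 70% of its speed; a pose out of reach is approached as far as the arm can. A call with a gripper value outside its range is refused whole. "claw" is the finger opening in mm, from 0 to 85.4, set as the call begins (left out, the last holds). The fingers move at their own pace and stop on an object; "squeeze" is the grip in N (left out, the last holds). Time passes only in rows, so rows that do not move let the fingers close. It gives the time, the measured TCP pose, the force, the opening and the grip force at its end, in the units of the state.
- env.observe(): the state, without advancing time (a new reading comes with each control period).
- env.camera(name): name is "scene" or "top" or "wrist"; returns a dict with "frame" (480x640x3 uint8, red, green, blue), "range_z" (480x640 float32, m along the optical axis (not along the pixel's ray), 0 where there is no reading), "mtx" (3x3 intrinsics, pixels), "k1" (the pictures are not rectified: a ray, as slopes to the right and down, at radius r is drawn at 1 + k1 r^2 times it, then the intrinsics apply), "pose" (4x4, takes a point from camera to world coordinates). Camera axes: x right, y down, z forward; pixel columns grow to the right and rows downward; lengths in m; the calibration is good to about 2 mm. A picture is of the moment at which its call begins.
- env.close_job(): hands the job in; it is judged then, once.
Trained networks look in a picture, given as the dict that the camera call returned (one of the last four; its "shot" number tells which), for a name from the list of things; names that differ only in an ending like _2 or _b are one class to them, and where a whole thing is asked for, a point or a joint stands for the part that bears it (a point fixed in the world has none). Each returns a list of dicts, best first, with "score" (0 to 1); they miss things now and then, are a little off and sometimes report something else, mostly with a low value. They report only what shows in the picture. A call takes as long as a camera call.
- env.boxes_of(thing, picture): "bbox" ([left, top, right, bottom] in pixels, round what is visible of it).
- env.masks_of(thing, picture): "mask" (480x640 bool, what is visible of it) and "bbox" ([left, top, right, bottom] in pixels, round what is visible of it).
The state is a dict: "t": time; "qpos": joint angles; "qvel": joint speeds; "effort": joint torques, N m; "eef_pos": TCP position; "eef_rot": TCP orientation; "wrist_force": force on the tool from outside, world axes, zero at the start; "wrist_torque": the same for the moment, N m; "grip_width": opening from 0.0 (shut) to 1.0 (fully open); "gripper_force": force on a finger pad.
Only numpy, scipy, OpenCV 4.12 (cv2) and the standard library are available. Lean on these libraries where they do the work, as an engineer would, in place of code of your own. Each camera call takes 0.05 s, during which the arm holds its last target. There are 200 camera calls.

## Task

One of the four identical push-push keys along the front of the stirrer has been left latched down. With a fingertip tap each key lightly, from the left end of the row to the right (as seen from the robot), to feel which one it is, so lightly that no key latches or lets go; then press that key in until it trips and let it spring up, so that all four keys are up. Leave the glassware and everything else where it stands: nothing is to be picked up.

Things in the scene. Friction and masses are not known exactly. Their poses are not given: they have to be found in the camera images.
- stirrer: four-place magnetic stirrer, fixed: white housing 220 mm deep (x) by 400 wide (y), level top 55 mm above the bench. Origin on the bench under its centre; its x points away from the robot, its y to the robot's left. Round steel plates (88 mm, tops at 59 mm) in a row at x = +45 mm; before each a key, at x = -70 mm and y = +144, +48, -48, -144 mm
- key_a: mount of one of the four identical keys, fixed in the stirrer's top: grey bezel 30 by 34 mm, 4 mm high. Origin on the housing's top (z = 55 mm) under the middle of the key. The letters say nothing about the place in the row. Push-push: pressed fully home and let go, a key that was up stays latched down and a latched one springs up; pressed less far it comes back as it was
- key_b: mount of one of the four identical keys, fixed in the stirrer's top: grey bezel 30 by 34 mm, 4 mm high. Origin on the housing's top (z = 55 mm) under the middle of the key. The letters say nothing about the place in the row. Push-push: pressed fully home and let go, a key that was up stays latched down and a latched one springs up; pressed less far it comes back as it was
- key_c: mount of one of the four identical keys, fixed in the stirrer's top: grey bezel 30 by 34 mm, 4 mm high. Origin on the housing's top (z = 55 mm) under the middle of the key. The letters say nothing about the place in the row. Push-push: pressed fully home and let go, a key that was up stays latched down and a latched one springs up; pressed less far it comes back as it was
- key_d: mount of one of the four identical keys, fixed in the stirrer's top: grey bezel 30 by 34 mm, 4 mm high. Origin on the housing's top (z = 55 mm) under the middle of the key. The letters say nothing about the place in the row. Push-push: pressed fully home and let go, a key that was up stays latched down and a latched one springs up; pressed less far it comes back as it was
- cap_a_top (a point): middle of the flat top of that key's cap, 22 mm (x) by 26 mm (y); moves with the cap: 12 mm above the housing's top (67 mm above the bench) when the key is up, 8.5 mm above it (63.5 mm) when latched
- cap_b_top (a point): middle of the flat top of that key's cap, 22 mm (x) by 26 mm (y); moves with the cap: 12 mm above the housing's top (67 mm above the bench) when the key is up, 8.5 mm above it (63.5 mm) when latched
- cap_c_top (a point): middle of the flat top of that key's cap, 22 mm (x) by 26 mm (y); moves with the cap: 12 mm above the housing's top (67 mm above the bench) when the key is up, 8.5 mm above it (63.5 mm) when latched
- cap_d_top (a point): middle of the flat top of that key's cap, 22 mm (x) by 26 mm (y); moves with the cap: 12 mm above the housing's top (67 mm above the bench) when the key is up, 8.5 mm above it (63.5 mm) when latched
- cap_a (a joint): stroke of that key, straight down, in m: 0 up, 0.0035 latched, 0.0056 fully home (a firm stop). A key that is up begins to give at 3 N, is 1.8 mm down at 5 N, 3.1 mm at 6 N, 4.5 mm at 7 N and home at 7.6 N. A latched key gives only 0.2 mm at 5 N, 0.5 mm at 6 N, 1.3 mm at 7 N, and is home, where it trips, at 7.6 N; 11 N is a sure press
- cap_b (a joint): stroke of that key, straight down, in m: 0 up, 0.0035 latched, 0.0056 fully home (a firm stop). A key that is up begins to give at 3 N, is 1.8 mm down at 5 N, 3.1 mm at 6 N, 4.5 mm at 7 N and home at 7.6 N. A latched key gives only 0.2 mm at 5 N, 0.5 mm at 6 N, 1.3 mm at 7 N, and is home, where it trips, at 7.6 N; 11 N is a sure press
- cap_c (a joint): stroke of that key, straight down, in m: 0 up, 0.0035 latched, 0.0056 fully home (a firm stop). A key that is up begins to give at 3 N, is 1.8 mm down at 5 N, 3.1 mm at 6 N, 4.5 mm at 7 N and home at 7.6 N. A latched key gives only 0.2 mm at 5 N, 0.5 mm at 6 N, 1.3 mm at 7 N, and is home, where it trips, at 7.6 N; 11 N is a sure press
- cap_d (a joint): stroke of that key, straight down, in m: 0 up, 0.0035 latched, 0.0056 fully home (a firm stop). A key that is up begins to give at 3 N, is 1.8 mm down at 5 N, 3.1 mm at 6 N, 4.5 mm at 7 N and home at 7.6 N. A latched key gives only 0.2 mm at 5 N, 0.5 mm at 6 N, 1.3 mm at 7 N, and is home, where it trips, at 7.6 N; 11 N is a sure press
- beaker: glass beaker with a stir bar, 74 mm across, 94 mm high, standing on one of the plates; origin under its foot
- flask: conical glass flask with a stir bar, 82 mm across the foot, 116 mm high, standing on one of the plates; origin under its foot
- media_bottle: glass bottle with blue cap, 70 mm across, 138 mm high, standing on one of the plates; origin under its foot
- tape_wide: yellow tape roll lying flat, 100 mm across, 25 mm high, left of the stirrer; origin under its centre
- tape_narrow: green tape roll lying flat, 100 mm across, 18 mm high, left of the stirrer; origin under its centre
- tip_box: blue box of pipette tips, 85 by 122 mm, 51 mm high, right of the stirrer; origin under its centre
- wash_bottle: white plastic wash bottle with red cap and spout, 68 mm across, 190 mm high, right of the stirrer; origin under its centre
- pipette: white hand pipette lying on the bench left of the stirrer, pointing away from the robot, 245 mm long, 26 mm high; origin under its grip

How it is judged:
By the outcome, as a careful person would: the job done as asked, in the order asked, and still so for the second after the job is handed in, with the robot touching nothing.
It also fails if it takes over 51 s, if anything falls off the work surface, if the arm or the gripper's body presses on something with over 40 N, if the wrist force passes 120 N, or if a joint passes its speed limit or range.

## Working session

There is one attempt and no reset: what is moved stays moved. The work goes in short steps, Python scripts to look and compute and a tool call to move; the robot and the scene stay as the last step left them, time stands still between calls to the robot, and variables do not carry over. Pictures are saved under pics/ and viewed, at most 10 in all, crops included, and the job is handed in when it is done.

Besides the shell and the picture viewer there is one more tool, called after "Request:" in YAML: its name, and indented under it one key for each argument. step_arm: Moves the arm, as the interface text tells. Its arguments: {"type":"object","properties":{"rows":{"type":"array","items":{"type":"number"}},"claw":{"type":"number"},"squeeze":{"type":"number"}},"required":["rows"]}

```bash
ls; mkdir -p pics; cat > h.py <<'E'
import numpy as np, cv2
from cell import env
def world(p, uv, z=None):
    """pixels (n,2) -> world points using depth"""
    K=p["mtx"]; uv=np.atleast_2d(uv).astype(float)
    s=(uv-[K[0,2],K[1,2]])/[K[0,0],K[1,1]]; r=s.copy()
    for _ in range(20): r=s/(1+p["k1"]*(r**2).sum(1,keepdims=True))
    d=np.array([p["range_z"][int(v),int(u)] for u,v in uv])
    R,t=p["pose"][:3,:3],p["pose"][:3,3]
    ray=np.c_[r,np.ones(len(r))]@R.T
    if z is not None: d=(z-t[2])/ray[:,2]
    return t+ray*d[:,None]
def save(p,n): cv2.imwrite(f"pics/{n}.png",p["frame"][:,:,::-1])
E
python3 - <<'E'
from h import *
o=env.observe(); print(o)
for n in("top","scene"):
    p=env.camera(n); save(p,n+"0"); print(n,p["pose"].round(3).tolist(),p["mtx"].tolist(),p["k1"])
    for t in("stirrer","key_a","cap_a","cap_a_top"):
        for b in env.boxes_of(t,p):
            x0,y0,x1,y1=b["bbox"]; print(t,b["score"],np.round(b["bbox"],1),world(p,[[(x0+x1)/2,(y0+y1)/2]]).round(4))
E
```

```text
pics
{'t': 0.0, 'qpos': array([ 1.23298639e+00,  2.60694950e-01, -1.39409811e-01,  1.17271244e+00,
       -3.89580664e-06,  1.57078699e+00]), 'qvel': array([ 0.00036372,  0.00135672, -0.00012171,  0.00060107, -0.00077589,
        0.00139775]), 'effort': array([-1.04739716e-03, -4.05673134e+01,  2.53923905e+01,  1.88536471e-02,
       -4.16638875e-05,  3.39204611e-06]), 'eef_pos': array([0.17376304, 0.49466053, 0.23044378]), 'eef_rot': array([ 1.68098311e-01,  9.85769718e-01, -9.96385078e-04, -1.67942049e-04]), 'wrist_force': array([-0.36510871, -0.42405262,  0.56539647]), 'wrist_torque': array([-0.04609085, -0.00055693, -0.03664364]), 'gripper_force': 0.0, 'grip_width': 0.9986839915910317}
top [[-0.022, -0.998, 0.053, 0.438], [-1.0, 0.022, -0.008, 0.016], [0.007, -0.053, -0.999, 1.427], [0.0, 0.0, 0.0, 1.0]] [[540.9175092629606, 0.0, 321.99605615965334], [0.0, 540.9175092629606, 239.23848483325287], [0.0, 0.0, 1.0]] 0.003241880151926734
stirrer 0.84 [221.3 162.5 385.  268.6] [[0.5722 0.0522 0.0551]]
key_a 0.7 [280.6 238.6 296.2 254.5] [[0.4934 0.0903 0.0715]]
key_a 0.57 [355.8 224.9 
[... 493 characters left out ...]
[596.4021432172017, 0.0, 320.7440732103371], [0.0, 596.4021432172017, 242.97395514290574], [0.0, 0.0, 1.0]] -0.18075625231119638
stirrer 0.65 [220.4 207.6 391.1 355.2] [[0.6275 0.147  0.1137]]
key_a 0.64 [354.8 284.3 371.4 297.4] [[0.5018 0.1945 0.0571]]
key_a 0.6 [307.4 238.1 322.9 250.9] [[0.5243 0.0143 0.0674]]
key_a 0.48 [285.6 218.8 300.  231.4] [[ 0.5352 -0.08    0.0636]]
key_a 0.3 [309.8 261.  340.7 319.6] [[0.6242 0.2231 0.1557]]
cap_a 0.61 [359.3 285.7 372.6 291.8] [[0.4956 0.1965 0.0627]]
cap_a 0.44 [290.7 216.6 295.2 228.7] [[ 0.5309 -0.0868  0.0648]]
cap_a_top 0.62 [334.5 258.6 346.4 266.7] [[0.5023 0.0967 0.0646]]
cap_a_top 0.45 [307.7 235.9 322.1 250. ] [[0.5234 0.0116 0.0701]]
```

```bash
python3 - <<'E'
from h import *
im=cv2.imread("pics/top0.png")
c=cv2.resize(im[140:290,200:400],None,fx=4,fy=4,interpolation=cv2.INTER_CUBIC); cv2.imwrite("pics/topc.png",c)
E
```

```text
(no output)
```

View pics/topc.png

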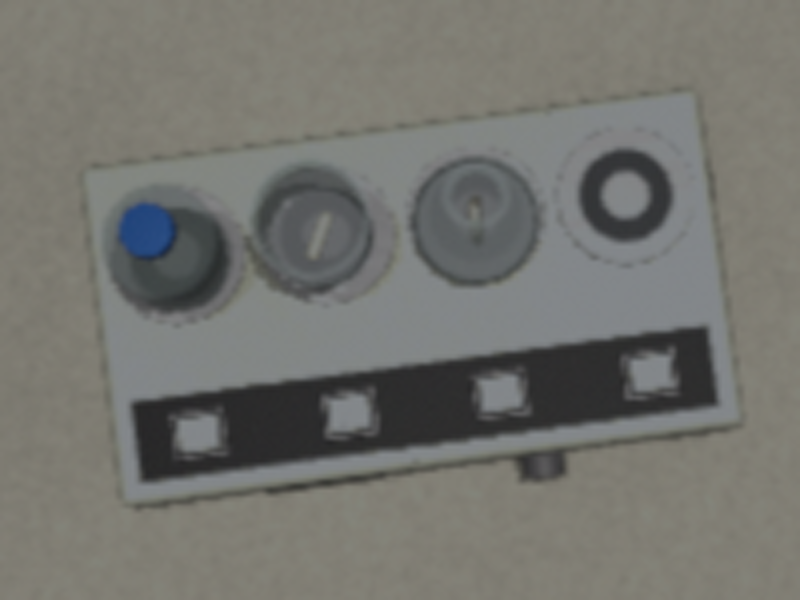

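View pics/top0.png

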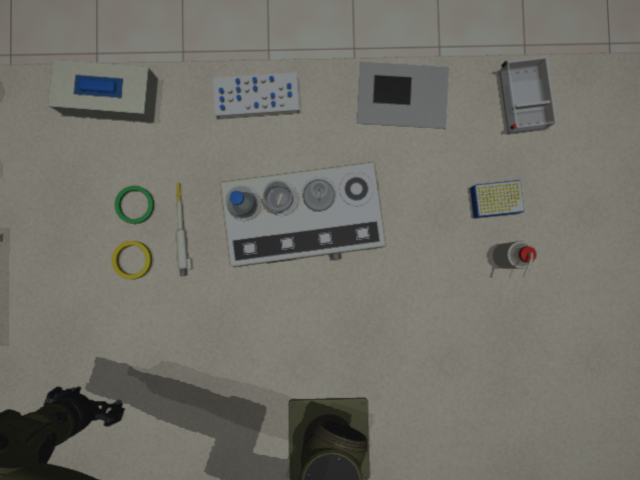

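The top view shows the stirrer at about (225–385, 163–267). Its keys are at about (250,248.5), (287.5,243.3), (325,238.3) and (362.8,233.3), the bottle, beaker and flask stand behind them, and the right plate is empty.

```bash
cat >> h.py <<'E'
Q=np.array([144,48,-48,-144])/1000
def fit(W):
    # best x,y,yaw with local keys (-.07,Q)
    L=np.c_[-.07*np.ones(4),Q]; lc=L.mean(0); wc=W.mean(0)
    A=((L-lc)[:,0]+1j*(L-lc)[:,1]).conj()@((W-wc)[:,0]+1j*(W-wc)[:,1]); a=np.angle(A)
    R=np.array([[np.cos(a),-np.sin(a)],[np.sin(a),np.cos(a)]])
    return a,wc+(L-lc)@R.T
def totool(o,d):
    from scipy.spatial.transform import Rotation as Ro
    return Ro.from_quat(o["eef_rot"]).inv().apply(d)*1000
E
python3 - <<'E'
from h import *
p=env.camera("top")
W=world(p,[[250,248.5],[287.5,243.25],[325,238.25],[362.75,233.25]],z=.066)[:,:2]
a,F=fit(W); print(np.degrees(a),W.round(4).tolist(),F.round(4).tolist())
# stirrer outline check: bright/dark mask
m=env.masks_of("stirrer",p)[0]["mask"]; ys,xs=np.nonzero(m)
P=world(p,np.c_[xs,ys]); ok=(P[:,2]>.045)&(P[:,2]<.066); r=cv2.minAreaRect(P[ok][:,:2].astype(np.float32)*1000); print(r)
p=env.camera("scene")
im=p["frame"][:,:,::-1][190:320,260:400]; cv2.imwrite("pics/sc.png",cv2.resize(im,None,fx=4,fy=4,interpolation=cv2.INTER_CUBIC))
o=env.observe(); 
print(totool(o,np.r_[F[0],.12]-o["eef_pos"]),o["t"])
E
```

```text
6.451274419468728 [[0.4908, 0.1872], [0.502, 0.0927], [0.5125, -0.002], [0.5231, -0.0974]] [[0.4909, 0.1882], [0.5017, 0.0928], [0.5125, -0.0026], [0.5233, -0.098]]
((570.90234375, 53.821624755859375), (234.30348205566406, 402.2744140625), 6.268081188201904)
[-400.79665584 -184.71133158  111.32420049] 0.65
```

View pics/sc.png

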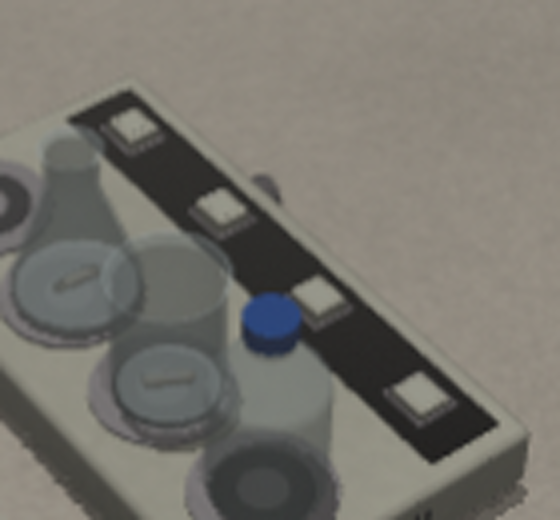

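The scene view shows all four caps, at crop positions (420,396), (320,301), (222,210) and (134,128). They look alike, with the glassware well behind them. The fit gives a yaw of about 6.4°. I'll move over the left key with the fingers shut.

Request:
step_arm:
  rows: [-38,-17,0,0,-38,-17,0,0,-38,-17,0,0,-38,-17,0,0,-38,-17,0,0,-38,-17,0,0,-38,-17,0,0,-38,-17,0,0,-38,-17,0,0,-38,-17,0,0]
  claw: 0
  squeeze: 20

```text
t: 1.48
eef_pos: [0.4774, 0.2073, 0.2316]
eef_rot: [0.168, 0.986, 0.0, 0.0]
wrist_force: [0.3, 1.0, 0.0]
grip_width: -0.0
gripper_force: 0.0
```

Request:
step_arm:
  rows: [0,0,9,7,0,0,9,7,0,0,9,7,0,0,9,7,0,0,9,7,0,0,9,7,0,0,9,7,0,0,9,7,0,0,8,7,0,0,0,0]

```text
t: 2.32
eef_pos: [0.4751, 0.2085, 0.1498]
eef_rot: [0.659, 0.752, -0.001, -0.001]
wrist_force: [-0.0, -0.5, -0.0]
grip_width: 0.003
gripper_force: 0.0
```

```bash
python3 - <<'E'
from h import *
p=env.camera("scene")
W=world(p,np.array([[420,396],[320,301],[222,210],[134,128]])/4+[260,190],z=.066)[:,:2]
a,F=fit(W); print(np.degrees(a),W.round(4).tolist(),F.round(4).tolist())
w=env.camera("wrist"); save(w,"w0"); s=env.camera("scene"); save(s,"s1")
for t in("cap_a","key_a"):
    for b in env.masks_of(t,w):
        ys,xs=np.nonzero(b["mask"]); print(t,b["score"],np.round(b["bbox"]),world(w,[[xs.mean(),ys.mean()]]).round(4))
o=env.observe(); print(o["t"],o["eef_pos"],o["eef_rot"],o["wrist_force"],o["grip_width"],o["qpos"])
F0=np.array([.4909,.1882,.1]); print(totool(o,F0-o["eef_pos"]))
E
```

```text
5.894969932789039 [[0.4998, 0.1983], [0.5087, 0.1046], [0.5191, 0.0073], [0.5291, -0.0871]] [[0.4994, 0.199], [0.5092, 0.1035], [0.5191, 0.008], [0.529, -0.0875]]
cap_a 0.68 [323. 259. 361. 302.] [[0.4944 0.1922 0.0632]]
cap_a 0.5 [322. 406. 324. 428.] [[0.4957 0.088  0.0649]]
key_a 0.81 [323. 258. 369. 305.] [[0.4944 0.1938 0.0633]]
key_a 0.54 [318. 404. 326. 425.] [[0.4944 0.0835 0.058 ]]
key_a 0.52 [321. 406. 326. 426.] [[0.4957 0.0878 0.065 ]]
2.5667 [0.47665986 0.20922187 0.15196853] [6.57737711e-01 7.53246789e-01 5.59851532e-04 2.53420594e-04] [0.05073802 0.36815483 0.14289988] 0.0038697589241715805 [ 4.13601983e-01  2.98763083e-01 -2.98807791e-01  9.71996504e-01
  1.76017511e-05  1.84922518e+00]
[-22.76757253  11.21613724  51.97368809]
```

View pics/w0.png

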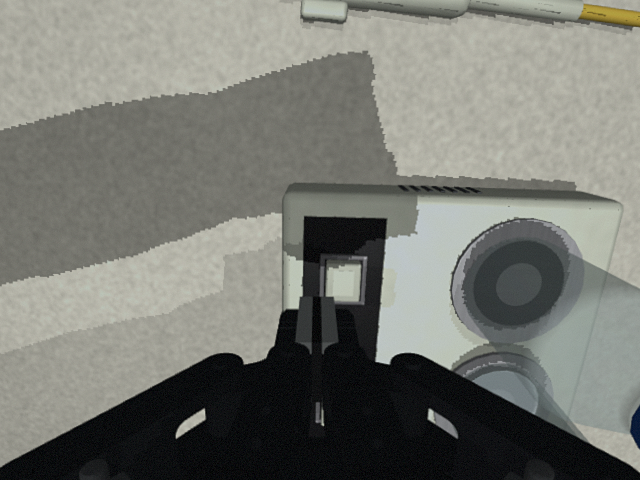

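The wrist view shows the left key's cap, centred at about (344,282), partly behind the shut fingertips at (317,297). I'll refine the key's position from this close view and check it by projecting the TCP into the picture.

```bash
cat >> h.py <<'E'
def proj(p,P):
    c=np.linalg.inv(p["pose"])@np.r_[P,1]; r=c[:2]/c[2]; r=r*(1+p["k1"]*(r@r)); return r*p["mtx"][[0,1],[0,1]]+p["mtx"][:2,2],c[2]
E
python3 - <<'E'
from h import *
w=env.camera("wrist"); o=env.observe()
print(proj(w,o["eef_pos"]),w["pose"].round(3).tolist(),w["k1"])
im=w["frame"]; c=im[190:330,270:410,::-1]; cv2.imwrite("pics/wc.png",cv2.resize(c,None,fx=4,fy=4,interpolation=cv2.INTER_CUBIC))
g=cv2.cvtColor(im,cv2.COLOR_RGB2GRAY); print(g[280,300:390:2]); print(g[240:310:2,345])
for z in(.067,.0635):print(world(w,[[344,283],[327,261],[363,261]],z=z).round(4).tolist())
t=env.camera("scene"); print([proj(t,o["eef_pos"])])
p=t["frame"]; cv2.imwrite("pics/s2.png",cv2.resize(p[160:310,270:450,::-1],None,fx=4,fy=4,interpolation=cv2.INTER_CUBIC))
E
```

```text
(array([316.66637608, 318.0919613 ]), np.float64(0.15775323477149383)) [[0.991, 0.128, 0.04, 0.466], [0.134, -0.948, -0.288, 0.283], [0.001, 0.29, -0.957, 0.294], [0.0, 0.0, 0.0, 1.0]] -0.03964737569644326
[ 91  37  38  36  36  31  34  34  36  97  98  35 147 180 179 179 192 191
 192 194 192 193 192 191 194 192 176 177 176  54 105  87  31  30  30  32
  32  36  33  34 168 190 186 187 188]
[ 15  15  12  19  19  14  11  22  64  78  58  67 130 181 183 173 193 194
 192 192 191 193 191 194 191 191 189 190 173 173 154  98  46  31  26]
[[0.4965, 0.1917, 0.067], [0.4838, 0.2047, 0.067], [0.5058, 0.2076, 0.067]]
[[0.4969, 0.1903, 0.0635], [0.4841, 0.2035, 0.0635], [0.5064, 0.2065, 0.0635]]
[(array([378.98150747, 262.14961286]), np.float64(1.3145739660419133))]
```

View pics/wc.png

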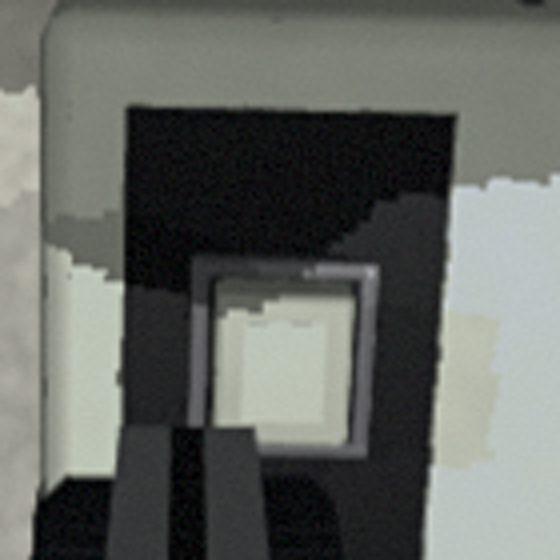

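View pics/s2.png

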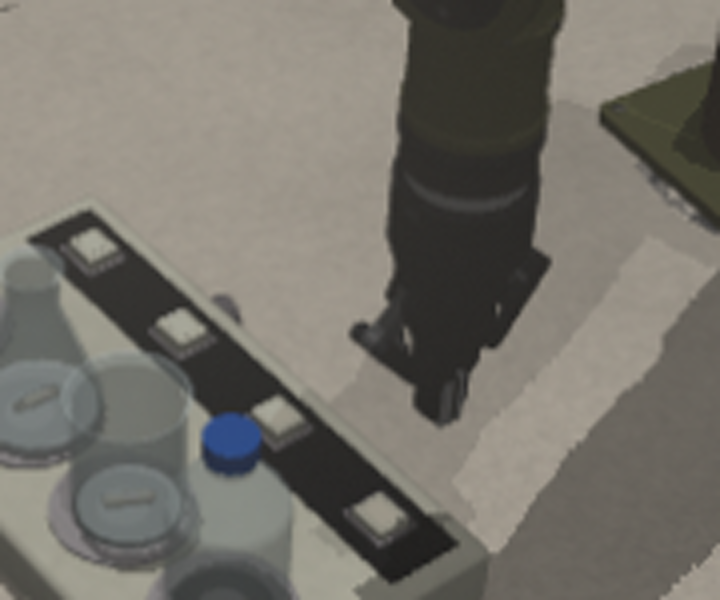

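```bash
python3 - <<'E'
from h import *
w=env.camera("wrist"); o=env.observe()
C=world(w,[[340.6,280.4]],z=.065)[0]; print(C)
C[2]=.075; print(totool(o,C-o["eef_pos"]), o["t"])
from scipy.spatial.transform import Rotation as Ro
print(Ro.from_quat(o["eef_rot"]).as_matrix().round(4).tolist())
a=np.radians(6.3); d=96*np.array([np.sin(a),-np.cos(a),0])/1000; print("pitch",totool(o,d))
E
```

```text
[0.49423778 0.1922978  0.065     ]
[-19.0938827   15.24242141  76.83222611] 2.7167
[[-0.1339, 0.991, 0.0009], [0.991, 0.1339, 0.0004], [0.0003, 0.0009, -1.0]]
pitch [-9.59716564e+01 -2.33243834e+00 -3.01014671e-02]
```

Request:
step_arm:
  rows: [-5,4,12,0,-5,4,12,0,-5,4,12,0,-4,3,12,0,0,0,12,0,0,0,8,0,0,0,4,0,0,0,2,0,0,0,0,0,0,0,0,0]

```text
t: 3.55
eef_pos: [0.4939, 0.1924, 0.0778]
eef_rot: [0.658, 0.753, 0.0, 0.0]
wrist_force: [-0.3, 1.3, -0.3]
grip_width: -0.004
gripper_force: 0.0
```

Request:
step_arm:
  rows: [0,0,3,0,0,0,3,0,0,0,2,0,0,0,1,0,0,0,0,0]

```text
t: 3.97
eef_pos: [0.4933, 0.1921, 0.068]
eef_rot: [0.658, 0.753, -0.0, -0.0]
wrist_force: [0.5, 0.7, -0.3]
grip_width: -0.001
gripper_force: 0.0
```

Request:
step_arm:
  rows: [0,0,0.5,0,0,0,0.5,0,0,0,0,0]

```text
t: 4.22
eef_pos: [0.4936, 0.1921, 0.0673]
eef_rot: [0.658, 0.753, 0.0, 0.0]
wrist_force: [-0.0, 0.8, -0.4]
grip_width: -0.001
gripper_force: 0.0
```

Request:
step_arm:
  rows: [0,0,0.5,0,0,0,0,0]

```text
t: 4.38
eef_pos: [0.4936, 0.1922, 0.0668]
eef_rot: [0.658, 0.753, 0.0, -0.0]
wrist_force: [0.1, 0.0, 0.3]
grip_width: -0.003
gripper_force: 0.0
```

Request:
step_arm:
  rows: [0,0,0.5,0,0,0,0,0]

```text
t: 4.55
eef_pos: [0.4935, 0.1921, 0.0662]
eef_rot: [0.658, 0.753, -0.0, -0.0]
wrist_force: [0.0, -0.8, 0.2]
grip_width: -0.001
gripper_force: 0.0
```

Request:
step_arm:
  rows: [0,0,0.5,0,0,0,0,0]

```text
t: 4.72
eef_pos: [0.4935, 0.1921, 0.0657]
eef_rot: [0.658, 0.753, -0.0, -0.0]
wrist_force: [-0.3, -0.8, 1.1]
grip_width: 0.004
gripper_force: 0.0
```

Request:
step_arm:
  rows: [0,0,0.5,0,0,0,0,0]

```text
t: 4.88
eef_pos: [0.4935, 0.1922, 0.0652]
eef_rot: [0.658, 0.753, -0.0, -0.0]
wrist_force: [0.7, 0.2, 0.5]
grip_width: 0.003
gripper_force: 0.0
```

Request:
step_arm:
  rows: [0,0,0.5,0,0,0,0,0]

```text
t: 5.05
eef_pos: [0.4935, 0.1921, 0.0647]
eef_rot: [0.658, 0.753, -0.0, -0.0]
wrist_force: [0.2, -0.5, -1.1]
grip_width: -0.001
gripper_force: 0.0
```

Request:
step_arm:
  rows: [0,0,0.5,0,0,0,0,0]

```text
t: 5.22
eef_pos: [0.4935, 0.1921, 0.0642]
eef_rot: [0.658, 0.753, -0.0, -0.0]
wrist_force: [-1.2, 0.3, 0.8]
grip_width: -0.002
gripper_force: 0.0
```

Request:
step_arm:
  rows: [0,0,0.4,0,0,0,0,0]

```text
t: 5.38
eef_pos: [0.4935, 0.1922, 0.0638]
eef_rot: [0.658, 0.753, -0.0, -0.0]
wrist_force: [-0.2, -0.8, 0.3]
grip_width: -0.0
gripper_force: 0.0
```

Request:
step_arm:
  rows: [0,0,0.3,0,0,0,0,0]

```text
t: 5.55
eef_pos: [0.4936, 0.1922, 0.0637]
eef_rot: [0.658, 0.753, 0.0, 0.0]
wrist_force: [-0.1, 1.0, 1.2]
grip_width: -0.001
gripper_force: 0.2
```

Request:
step_arm:
  rows: [0,0,0.3,0,0,0,0,0]

```text
t: 5.72
eef_pos: [0.4936, 0.1922, 0.0636]
eef_rot: [0.658, 0.753, 0.0, 0.0]
wrist_force: [-0.2, -0.3, 3.3]
grip_width: -0.001
gripper_force: 1.4
```

Request:
step_arm:
  rows: [0,0,0.3,0,0,0,0,0]

```text
t: 5.88
eef_pos: [0.4936, 0.1922, 0.0634]
eef_rot: [0.658, 0.753, 0.0, 0.0]
wrist_force: [-1.9, -0.3, 5.2]
grip_width: -0.003
gripper_force: 2.5
```

The left key makes contact at 63.7 mm and barely gives at 5 N, so it feels latched. I'll lift off and tap the others.

Request:
step_arm:
  rows: [0,0,-4,0,0,0,-10,0,-20,-0.5,0,0,-30,-0.6,0,0,-30,-0.6,0,0,-16,-0.6,0,0,0,0,4,0,0,0,3,0,0,0,2,0,0,0,0,0]

```text
t: 6.72
eef_pos: [0.5036, 0.0975, 0.0675]
eef_rot: [0.658, 0.753, -0.0, -0.0]
wrist_force: [-0.5, 0.0, -0.1]
grip_width: -0.001
gripper_force: 0.0
```

```bash
python3 - <<'E'
from h import *
w=env.camera("wrist"); o=env.observe(); print(o["t"],o["eef_pos"],o["wrist_force"])
im=w["frame"]; cv2.imwrite("pics/w2.png",cv2.resize(im[190:390,220:420,::-1],None,fx=3,fy=3,interpolation=cv2.INTER_CUBIC))
E
```

```text
6.7667 [0.50376649 0.09759629 0.06772531] [ 0.35486333 -0.59106872  0.08086929]
```

View pics/w2.png

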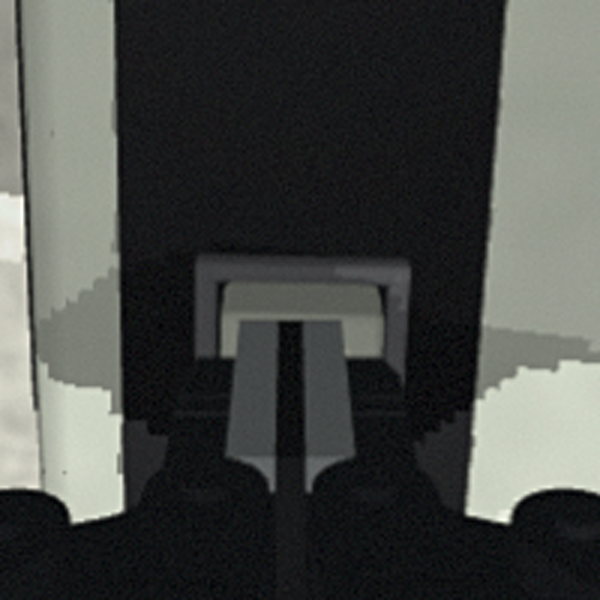

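The fingertip at crop x≈290 is over the cap at 222–383, about 2 mm short of centre. That's good enough, so I'll nudge it and tap.

Request:
step_arm:
  rows: [0,1.5,0,0,0,0,0,0]

```text
t: 6.93
eef_pos: [0.5059, 0.0977, 0.0681]
eef_rot: [0.658, 0.753, 0.0, 0.0]
wrist_force: [0.4, 0.1, -0.8]
grip_width: 0.004
gripper_force: 0.0
```

Request:
step_arm:
  rows: [0,0,0.4,0,0,0,0,0]

```text
t: 7.1
eef_pos: [0.5056, 0.0973, 0.0676]
eef_rot: [0.658, 0.753, 0.0, 0.0]
wrist_force: [0.6, -0.1, -0.2]
grip_width: -0.002
gripper_force: 0.0
```

Request:
step_arm:
  rows: [0,0,0.4,0,0,0,0,0]

```text
t: 7.27
eef_pos: [0.5055, 0.097, 0.0672]
eef_rot: [0.658, 0.753, -0.0, -0.0]
wrist_force: [-0.2, -0.6, 0.1]
grip_width: 0.002
gripper_force: 0.0
```

Request:
step_arm:
  rows: [0,0,0.4,0,0,0,0,0]

```text
t: 7.43
eef_pos: [0.5055, 0.0969, 0.067]
eef_rot: [0.658, 0.753, 0.0, -0.0]
wrist_force: [-0.5, 0.7, 1.9]
grip_width: 0.002
gripper_force: 1.0
```

Request:
step_arm:
  rows: [0,0,0.4,0,0,0,0,0]

```text
t: 7.6
eef_pos: [0.5055, 0.0969, 0.0666]
eef_rot: [0.658, 0.753, 0.0, -0.0]
wrist_force: [-0.8, 0.0, 3.2]
grip_width: 0.003
gripper_force: 1.7
```

Request:
step_arm:
  rows: [0,0,0.4,0,0,0,0,0]

```text
t: 7.77
eef_pos: [0.5055, 0.0969, 0.0662]
eef_rot: [0.658, 0.753, 0.0, -0.0]
wrist_force: [-1.8, -0.1, 4.2]
grip_width: 0.001
gripper_force: 2.0
```

Request:
step_arm:
  rows: [0,0,0.4,0,0,0,0,0]

```text
t: 7.93
eef_pos: [0.5055, 0.0969, 0.0657]
eef_rot: [0.658, 0.753, 0.0, -0.0]
wrist_force: [-1.3, 0.6, 4.3]
grip_width: -0.001
gripper_force: 2.2
```

The second key makes contact at 67 mm and gives more than 1 mm at about 4.3 N, so it is up. Next is the third.

Request:
step_arm:
  rows: [0,0,-4,0,0,0,-8,0,-20,-0.5,0,0,-30,-0.6,0,0,-30,-0.6,0,0,-16,-0.4,0,0,0,0,5,0,0,0,3,0,0,0,1,0,0,0,0,0]

```text
t: 8.77
eef_pos: [0.5156, 0.0023, 0.0681]
eef_rot: [0.658, 0.753, -0.0, -0.001]
wrist_force: [0.2, -0.4, 0.2]
grip_width: 0.001
gripper_force: 0.0
```

Request:
step_arm:
  rows: [0,0,0.6,0,0,0,0.4,0,0,0,0,0]

```text
t: 9.02
eef_pos: [0.5162, 0.0021, 0.0676]
eef_rot: [0.658, 0.753, -0.0, -0.0]
wrist_force: [0.3, -0.5, 0.5]
grip_width: -0.001
gripper_force: 0.0
```

Request:
step_arm:
  rows: [0,0,0.4,0,0,0,0,0]

```text
t: 9.18
eef_pos: [0.5162, 0.0018, 0.0672]
eef_rot: [0.658, 0.753, 0.0, -0.0]
wrist_force: [-0.1, -0.3, 0.3]
grip_width: 0.0
gripper_force: 0.0
```

Request:
step_arm:
  rows: [0,0,0.4,0,0,0,0,0]

```text
t: 9.35
eef_pos: [0.5163, 0.0017, 0.067]
eef_rot: [0.658, 0.753, 0.0, -0.0]
wrist_force: [-0.1, 0.5, 2.8]
grip_width: -0.001
gripper_force: 0.9
```

Request:
step_arm:
  rows: [0,0,0.4,0,0,0,0,0]

```text
t: 9.52
eef_pos: [0.5163, 0.0017, 0.0667]
eef_rot: [0.658, 0.753, 0.0, -0.0]
wrist_force: [-0.9, 1.8, 3.7]
grip_width: -0.0
gripper_force: 1.6
```

Request:
step_arm:
  rows: [0,0,0.4,0,0,0,0,0]

```text
t: 9.68
eef_pos: [0.5163, 0.0017, 0.0662]
eef_rot: [0.658, 0.753, 0.0, -0.0]
wrist_force: [-1.0, 1.1, 4.5]
grip_width: 0.0
gripper_force: 2.0
```

Request:
step_arm:
  rows: [0,0,0.4,0,0,0,0,0]

```text
t: 9.85
eef_pos: [0.5163, 0.0016, 0.0657]
eef_rot: [0.658, 0.753, 0.0, -0.0]
wrist_force: [0.5, 1.0, 3.9]
grip_width: 0.001
gripper_force: 2.2
```

Request:
step_arm:
  rows: [0,0,-4,0,0,0,-8,0,-20,-0.5,0,0,-30,-0.6,0,0,-30,-0.6,0,0,-16,-0.4,0,0,0,0,5,0,0,0,3,0,0,0,1,0,0,0,0,0]

```text
t: 10.68
eef_pos: [0.5261, -0.093, 0.0681]
eef_rot: [0.658, 0.753, -0.0, -0.001]
wrist_force: [0.1, -0.1, 0.1]
grip_width: 0.001
gripper_force: 0.0
```

Request:
step_arm:
  rows: [0,0,0.6,0,0,0,0.4,0,0,0,0,0]

```text
t: 10.93
eef_pos: [0.5269, -0.0933, 0.0676]
eef_rot: [0.658, 0.753, -0.0, -0.0]
wrist_force: [-1.2, 0.9, 0.4]
grip_width: 0.001
gripper_force: 0.0
```

Request:
step_arm:
  rows: [0,0,0.4,0,0,0,0,0]

```text
t: 11.1
eef_pos: [0.527, -0.0937, 0.0673]
eef_rot: [0.658, 0.753, 0.0, 0.0]
wrist_force: [0.0, -0.4, -0.8]
grip_width: 0.001
gripper_force: 0.0
```

Request:
step_arm:
  rows: [0,0,0.4,0,0,0,0,0]

```text
t: 11.27
eef_pos: [0.527, -0.0938, 0.067]
eef_rot: [0.658, 0.753, 0.0, 0.0]
wrist_force: [-0.1, 0.5, 2.4]
grip_width: -0.006
gripper_force: 0.9
```

The third key is up. The fourth makes contact at 67 mm.

Request:
step_arm:
  rows: [0,0,0.4,0,0,0,0,0]

```text
t: 11.43
eef_pos: [0.527, -0.0938, 0.0667]
eef_rot: [0.658, 0.753, 0.0, -0.0]
wrist_force: [-1.5, -0.1, 3.3]
grip_width: 0.003
gripper_force: 1.6
```

Request:
step_arm:
  rows: [0,0,0.4,0,0,0,0,0]

```text
t: 11.6
eef_pos: [0.527, -0.0938, 0.0662]
eef_rot: [0.658, 0.753, 0.0, 0.0]
wrist_force: [-0.5, 1.1, 3.7]
grip_width: 0.001
gripper_force: 2.0
```

Request:
step_arm:
  rows: [0,0,0.4,0,0,0,0,0]

```text
t: 11.77
eef_pos: [0.527, -0.0938, 0.0657]
eef_rot: [0.658, 0.753, 0.0, 0.0]
wrist_force: [-0.3, 1.7, 4.3]
grip_width: -0.0
gripper_force: 2.2
```

Request:
step_arm:
  rows: [0,0,-5,0,0,0,-15,0,35,0.8,0,0,35,0.8,0,0,35,0.8,0,0,35,0.8,0,0,35,0.8,0,0,35,0.8,0,0,35,0.8,0,0,0,0,0,0]

```text
t: 12.6
eef_pos: [0.4998, 0.1548, 0.0857]
eef_rot: [0.656, 0.755, 0.001, -0.0]
wrist_force: [0.0, -0.3, 0.1]
grip_width: -0.005
gripper_force: 0.0
```

Request:
step_arm:
  rows: [22,0,0,0,20,0,0,0,0,0,7,0,0,0,7,0,0,0,0,0,0,0,0,0]

```text
t: 13.1
eef_pos: [0.4935, 0.1898, 0.0707]
eef_rot: [0.659, 0.752, -0.001, -0.0]
wrist_force: [0.4, -0.1, 0.7]
grip_width: 0.001
gripper_force: 0.0
```

Keys 2, 3 and 4 are up and the left one is latched. I'm back over it and will press it home.

Request:
step_arm:
  rows: [2,1.5,0,0,0,0,3,0,0,0,2,0,0,0,1,0,0,0,0,0]

```text
t: 13.52
eef_pos: [0.4953, 0.1931, 0.0653]
eef_rot: [0.659, 0.753, -0.0, -0.0]
wrist_force: [0.6, 0.7, -0.2]
grip_width: 0.004
gripper_force: 0.0
```

Request:
step_arm:
  rows: [0,0,1,0,0,0,1,0,0,0,1,0,0,0,0,0]

```text
t: 13.85
eef_pos: [0.4956, 0.1934, 0.0631]
eef_rot: [0.658, 0.753, 0.0, 0.0]
wrist_force: [-1.6, -1.0, 5.6]
grip_width: 0.001
gripper_force: 2.7
```

Request:
step_arm:
  rows: [0,0,0.5,0,0,0,0.5,0,0,0,0.5,0,0,0,0,0]

```text
t: 14.18
eef_pos: [0.4956, 0.1934, 0.0619]
eef_rot: [0.658, 0.753, 0.0, 0.0]
wrist_force: [-1.8, -1.2, 7.2]
grip_width: 0.002
gripper_force: 3.2
```

Request:
step_arm:
  rows: [0,0,0.5,0,0,0,0.5,0,0,0,0,0]

```text
t: 14.43
eef_pos: [0.4957, 0.1935, 0.0615]
eef_rot: [0.658, 0.753, 0.0, 0.0]
wrist_force: [-2.3, -0.6, 11.5]
grip_width: -0.004
gripper_force: 5.3
```

The stop is reached at 61.5 mm with 11.5 N. I'll let the key rise and pause partway to feel whether the cap follows.

Request:
step_arm:
  rows: [0,0,0.2,0,0,0,0,0,0,0,-2,0,0,0,-1.5,0,0,0,-1.5,0,0,0,0,0]

```text
t: 14.93
eef_pos: [0.4957, 0.1934, 0.0659]
eef_rot: [0.658, 0.753, 0.0, 0.0]
wrist_force: [-1.9, -0.1, 5.8]
grip_width: -0.002
gripper_force: 2.9
```

Request:
step_arm:
  rows: [0,0,-3,0,0,0,-8,0,0,0,-15,0,20,-12,-20,0,25,-15,-20,0,25,-15,-15,0,0,0,0,0,0,0,0,0]

```text
t: 15.6
eef_pos: [0.4447, 0.2586, 0.1473]
eef_rot: [0.657, 0.754, 0.001, 0.001]
wrist_force: [0.2, 0.8, -0.6]
grip_width: 0.0
gripper_force: 0.0
```

```bash
python3 - <<'E'
from h import *
w=env.camera("scene"); im=w["frame"]; o=env.observe(); print(o["t"],o["eef_pos"],o["wrist_force"])
a=cv2.imread("pics/sc.png"); b=cv2.resize(im[190:320,260:400,::-1],None,fx=4,fy=4,interpolation=cv2.INTER_CUBIC)
cv2.imwrite("pics/cmp.png",cv2.resize(np.r_[a[300:480,300:540]],None,fx=1.6,fy=1.6)); 
cv2.imwrite("pics/cmp.png",np.hstack([cv2.resize(q[340:460,340:500],None,fx=2.4,fy=2.4) for q in(a,b)]))
T=env.camera("top"); px=[[250,248],[287,243],[325,238],[362,233]]
for u,v in px:
    zz=[world(T,[[u+i,v+j]])[0,2] for i in(-2,-1,0,1,2) for j in(-2,-1,0,1,2)]; print(round(float(np.median(zz)),4))
for t in("beaker","flask","media_bottle"): print(t,[np.round(b["bbox"]).tolist() for b in env.boxes_of(t,T)[:1]])
E
```

```text
15.65 [0.44467216 0.25756311 0.14635184] [ 0.31228111 -0.28181229  0.36144552]
0.0677
0.068
0.0675
0.0651
beaker [[262.0, 176.0, 296.0, 212.0]]
flask [[302.0, 180.0, 338.0, 210.0]]
media_bottle [[226.0, 186.0, 256.0, 218.0]]
```

View pics/cmp.png

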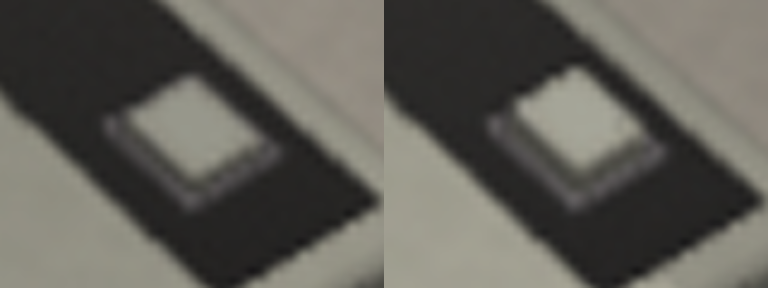

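The before/after crop shows the left cap now standing clearly higher in its bezel. It also pushed back with about 5.8 N at 65.9 mm on the way up, so it is up, and the glassware hasn't moved.

```bash
python3 -c "
from cell import env; print(env.close_job())"
```

```text
the job is handed in; nothing more can be done
None
```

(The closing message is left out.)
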